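# Shim the rocking shop scale

## Robot

A 7-joint arm with a two-finger parallel gripper is mounted at the origin on the work surface. World frame = base frame: x ahead of the robot, y to its left, z up, the work surface at z = 0. Lengths are in m, angles in rad, forces in N, time in s.
With the tool pointing down it reaches from about 0.4 to 0.75 m from the base axis. Payload 19.5 kg.
Tool frame: the origin (TCP) lies on the mounting face of the last link; the fingertips stand 173 mm ahead of it and the grasp point (between the pads) lies 155 mm ahead of it; x points along the fingers, y is the direction in which the jaws open and shut, and the axes are right-handed (so a half turn about x gives the same grasp; the last joint's range is limited). The gripper opens to 85 mm and grips with 20 to 120 N. Pads are 22 mm wide; open, the fingers measure 114 mm over their backs; the gripper's body (76 mm by 85 mm) begins 54 mm behind the grasp point. The pads swing forward as they close: fully open they stand 13 mm farther back than shut.
Start: joints at [-1.264, 0.707, -0.028, 1.485, 0.022, 0.951, -0.075], TCP at [0.197, 0.54, 0.405] pointing down, gripper open.
Joint ranges: [-2.71, 2.71], [-0.32, 2.16], [-1.57, 1.52], [0, 2.45], [-1.46, 4.6], [0, 2.02], [-2.83, 2.83]. Speed limits (rad/s): [1.89, 1.89, 2.57, 2.57, 3.01, 3.01, 3.01].

## Interface

Orientations are given as a unit quaternion [w, x, y, z].
In Python, from workcell import r, kinematics, sensors, cams, workorder gives the robot as it stands. Calls block until the motion is done:
- r.goto(position, orientation): joint-space move of the TCP to a pose.
- r.move_linear(position, frame=None, feed=0.15): straight line of the TCP; frame=None keeps the orientation; feed is the mean speed in m/s.
- r.move_joints(angles): joint-space move.
- r.set_gripper(opening): finger opening in m; the grip force is fixed at half the most; returns when the fingers have stopped.
- r.wait(seconds).
- kinematics.inverse_kinematics(position, orientation): joint angles nearest the present ones, or None.
- sensors.read_state(): the state.
- cams.get_image(name): name is "side" or "top"; returns a dict with "color" (384x512x3 uint8, red, green, blue), "fx", "fy", "cx", "cy" (pixels), "k1" (the pictures are not rectified: a ray, as slopes to the right and down, at radius r is drawn at 1 + k1 r^2 times it, then the intrinsics apply), "R" (3x3) and "t" (3): a world point X has camera coordinates R X + t. Camera axes: x right, y down, z forward; pixel columns grow to the right and rows downward; lengths in m; the calibration is good to about 2 mm. A picture is of the moment at which its call begins. There is no depth.
A pose or a line that the arm cannot do raises r.IKError and nothing moves.
- workorder.close_job(): hands the job in, once; it reports no verdict.
Trained networks look in a picture, given as the dict that the camera call returned (one of the last four; its "shot" number tells which), for a name from the list of things; names that differ only in an ending like _2 or _b are one class to them, and where a whole thing is asked for, a point or a joint stands for the part that bears it (a point fixed in the world has none). Each returns a list of dicts, best first, with "score" (0 to 1); they miss things now and then, are a little off and sometimes report something else, mostly with a low value. They report only what shows in the picture. A call takes as long as a camera call. They do not tell look-alikes from the thing itself.
- cams.boxes_of(picture, name): "centre" ([column, row] in pixels, amid what is visible of it).
- cams.mark_of(picture, name): "centre" ([column, row] in pixels: a listed point, or the origin of a listed thing).
The state is a dict: "time": time; "joint_pos": joint angles; "joint_vel": joint speeds; "effort": joint torques, N m; "ee_pos": TCP position; "tcp_rot": TCP orientation; "wrist_force": force on the tool from outside, world axes, zero at the start; "wrist_torque": the same for the moment, N m; "grip_width": finger opening in m.
Only numpy, scipy, OpenCV 4.12 (cv2) and the standard library are available. Lean on these libraries where they do the work, as an engineer would, in place of code of your own. Each camera call takes 0.05 s, during which the arm holds its last target. There are 200 camera calls.

## Task

The bench scale rocks because its front left foot is too short. From the front, slide the flat packer under that foot so that the foot stands over it, then slide the wedge, thin end first, in on top of the packer until the foot just bears on it and the scale no longer rocks, and let go. Work gently: do not jack the scale up out of level, do not shove it along the bench, and leave the other things where they are.

Things in the scene. Friction and masses are not known exactly. Their poses are not given: they have to be found in the camera images.
- scale: Loose white bench scale, 1.6 kg, body 200 (x) x 180 mm (y), 30 to 58 mm up; steel pan 210 x 190 mm on top to 66 mm. Origin at bench level under its middle; x from its front (black display, facing the robot) to its back, y to its left, z up. Four feet, 24 mm across, 80 mm before/behind and 70 mm left/right of the origin. It rests level on three; a push of several N can slide it.
- foot_spot (a point): Point on the bench straight below the centre of the scale's short front left foot (scale x -80, y +70 mm); axes as the scale's. That foot hangs 12.5 to 17.5 mm above the bench, how much is unknown. Shims go in from the front along +x. The foot's front edge is 12 mm, the body's front 20 mm before this point. About half the scale's weight on this foot tips it out of level.
- packer_mid (a point): Centre (half-way up, 4 mm) of the flat packer, a plain loose wooden strip 110 mm long (x), 28 mm wide (y), 8 mm thick (z), about 35 g, lying flat; both ends are alike.
- wedge_tail (a point): Middle of the wedge's thick tail, half-way up (5.5 mm), 15 mm from its end face. Plain loose wooden wedge 120 mm long (+x from tail to nose), 28 mm wide (y), about 40 g, flat underside: tail 11 mm thick and level for 30 mm, then the top slopes evenly over 90 mm down to 2 mm at the nose. It stays by friction where it is left.
- wedge_nose (a point): Thin end of the wedge, 105 mm along +x from the tail point, 1 mm above its underside: it points away from the robot and goes in first.
Mind the look-alikes: they are no part of the job. Leave any blue or yellow look-alike of the part that bears packer_mid alone.

How it is judged:
On the way, in this order (a step that is already met when the one before it is completed fails the run):
1. the flat packer lies flat on the bench under the short foot, its tail out at the front (x of packer_mid in the frame of foot_spot between -0.05 and 0.03 m and y of packer_mid in the frame of foot_spot between -0.012 and 0.012 m and angle between the x axis of packer and the x axis of scale, either way round below 0.3 rad and height (world z) of packer_mid below 0.007 m and angle between packer's own z axis and vertical below 0.04 rad), for 0.2 s.
2. the wedge lies on the packer under the short foot and carries it (all of step 1 and x of wedge_nose in the frame of foot_spot between 0 and 0.095 m and y of wedge_nose in the frame of foot_spot between -0.012 and 0.012 m and angle between the x axis of wedge and the x axis of scale, either way round below 0.3 rad and contact force between scale and wedge above 0.5 N and contact force between wedge and packer above 0.5 N and angle between scale's own z axis and vertical below 0.022 rad), for 0.2 s.
At the end, for the whole second after the job is handed in: Packer flat on the bench, middle 50 mm before to 30 behind the short foot's centre; wedge on it, nose 0-95 mm behind; both within 12 mm sideways and 0.3 rad; foot bears on wedge, wedge on packer, over 0.5 N each; scale level within 0.022 rad, moved under 10 mm; all at rest (all of step 2 and linear speed of each of packer, wedge, scale below 0.01 m/s and distance of scale from where it was at the start of the episode below 0.01 m); the robot touches nothing.
It fails at once if the scale was shoved more than 10 mm along the bench (distance of scale from where it was at the start of the episode above 0.01 m).
It fails at once if a shim was forced against the scale with more than 25 N (contact force between scale and packer above 25 N or contact force between scale and wedge above 25 N).
It fails at once if the robot pressed on the scale with more than 25 N (contact force between the arm and scale above 25 N).
It fails at once if a bystander (sauce bottle, jar, bowl, brush, brass weight, gauge ring, mug) was knocked more than 30 mm from its place (distance of any of sauce, jar, bowl, brush, weight, gauge, mug from where it was at the start of the episode above 0.03 m).
It also fails if it takes over 70 s, if anything falls off the work surface, if the arm or the gripper's body presses on something with over 40 N, if the wrist force passes 120 N, or if a joint passes its speed limit or range.

## Working session

There is one attempt and no reset: what is moved stays moved. The work goes in short steps, each a Python script; the robot and the scene stay as the last script left them, time stands still between calls to the robot, and variables do not carry over. Pictures are saved under pics/ and viewed, about 8 in all and at most 12, crops included, and the job is handed in when it is done.

```bash
ls; mkdir -p pics; cat > h.py <<'E'
import numpy as np, cv2
from workcell import r, kinematics, sensors, cams, workorder
def K(p): return np.array([[p["fx"],0,p["cx"]],[0,p["fy"],p["cy"]],[0,0,1.]])
def D(p): return np.array([p["k1"],0,0,0.])
def proj(p,X):
    return cv2.projectPoints(np.array(X,float).reshape(-1,1,3),cv2.Rodrigues(np.array(p["R"]))[0],np.array(p["t"],float),K(p),D(p))[0].reshape(-1,2)
def onz(p,uv,z):
    u=cv2.undistortPoints(np.array(uv,float).reshape(-1,1,2),K(p),D(p)).reshape(-1,2)
    R=np.array(p["R"]);c=-R.T@np.array(p["t"]); d=np.c_[u,np.ones(len(u))]@R
    return c+d*((z-c[2])/d[:,2])[:,None]
def save(p,n,crop=None,s=1):
    im=p["color"][:,:,::-1]
    if crop: a,b,c,d=crop; im=im[b:d,a:c]
    cv2.imwrite("pics/"+n,cv2.resize(im,None,fx=s,fy=s,interpolation=cv2.INTER_CUBIC))
Z=dict(scale=0,foot_spot=0,packer_mid=.004,wedge_tail=.0055,wedge_nose=.001)
def find(p,names=Z):
    for n in names:
        for d in cams.mark_of(p,n)[:4]:
            print(p["shot"],n,round(d["score"],2),np.round(d["centre"],1),np.round(onz(p,d["centre"],Z[n])[0],4))
E
python3 - <<'E'
from h import *
for n in ("top","side"):
    p=cams.get_image(n); save(p,n+"0.png",s=1.5); print(n,"cam",-np.array(p["R"]).T@p["t"]); find(p)
print(sensors.read_state())
E
```

```text
pics
top cam [ 0.39643078 -0.12401951  1.03591809]
1 scale 0.64 [214.6 136.5] [ 0.6854 -0.0124  0.    ]
1 packer_mid 0.65 [363.8 247.4] [ 0.3705 -0.4224  0.004 ]
1 packer_mid 0.61 [318.4 207.4] [ 0.4815 -0.3002  0.004 ]
1 packer_mid 0.58 [316.6 271.8] [ 0.3069 -0.2907  0.004 ]
1 wedge_tail 0.89 [268.6 235.1] [ 0.407  -0.162   0.0055]
1 wedge_nose 0.95 [275.4 197.5] [ 0.5101 -0.1822  0.001 ]
side cam [ 0.14449074 -0.69822704  0.62502781]
2 scale 0.89 [279.4 153.6] [ 0.6771 -0.0096  0.    ]
2 scale 0.19 [264.5 210.2] [ 0.5052 -0.1838  0.    ]
2 foot_spot 0.83 [247.7 145.6] [0.6198 0.0776 0.    ]
2 packer_mid 0.87 [209.8 272.6] [ 0.3028 -0.2782  0.004 ]
2 packer_mid 0.7 [289.3 246.9] [ 0.4842 -0.3138  0.004 ]
2 wedge_tail 0.97 [224.9 219.8] [ 0.4041 -0.1635  0.0055]
2 wedge_nose 0.85 [263.9 209.2] [ 0.5054 -0.1809  0.001 ]
{'time': 0.6, 'joint_pos': array([-1.26369641,  0.70651112, -0.02758614,  1.48458676,  0.02202116,
        0.95089663, -0.0755121 ]), 'joint_vel': array([ 0.00203401, -0.00041423, -0.00046347, -0.00130192,  0.00043157,
       -0.00175917,  0.00114694]), 'effort': array([-5.29336994e-04, -8.82728505e+01,  1.23368148e+00, -2.36334693e+01,
        1.70592789e-02,  1.66366786e-03, -9.02518423e-05]), 'ee_pos': array([0.19652189, 0.54037178, 0.40466485]), 'tcp_rot': array([ 0.69638046,  0.12267033,  0.69637691, -0.12274136]), 'wrist_force': array([-0.63341748,  0.04282577, -0.60050469]), 'wrist_torque': array([-0.01010687, -0.01567312,  0.03007832]), 'grip_width': 0.08556113582440786}
```

View pics/top0.png

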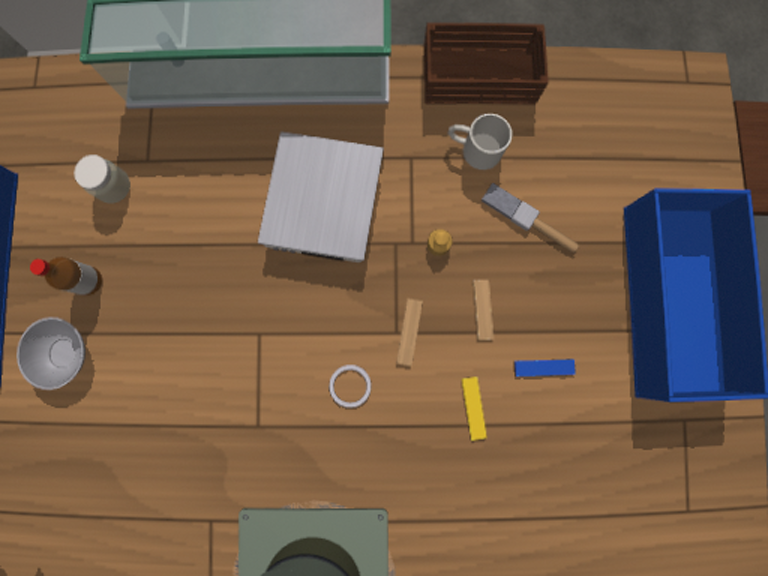

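View pics/side0.png

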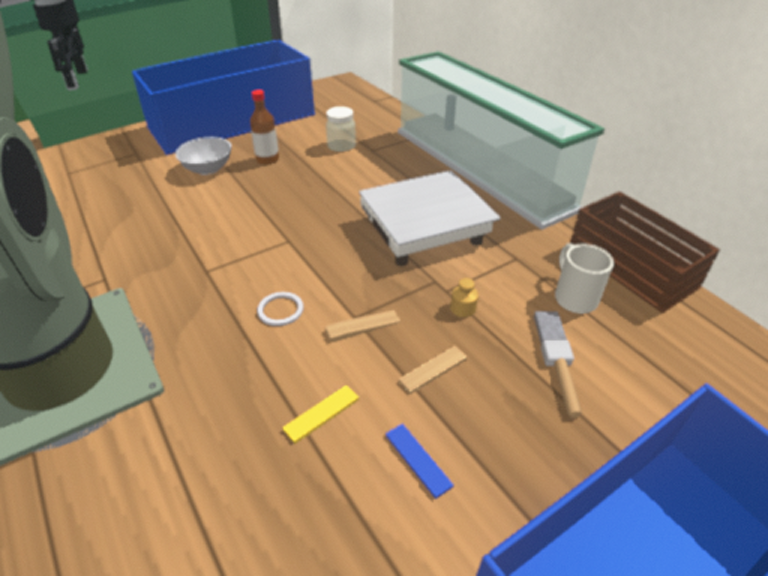

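The top view (shown at 1.5x) has four strip-like candidates. In native pixels:
- Plain wood strip at (322,207): this is the packer.
- Yellow strip at (316,272): look-alike.
- Blue strip at (364,247): look-alike.
- Wood strip at (273,222): the wedge, with its tail toward the robot.

The scale is at (215,131), yawed about -10°, with its front left foot near (178,160). I'll check the choice and refine the positions in a close crop.

```bash
cat > m.py <<'E'
from h import *
p=cams.get_image("top"); im=p["color"]
a=im[170:300,255:395][:,:,::-1]; b=im[75:185,165:265][:,:,::-1]
a=cv2.resize(a,(560,520),interpolation=cv2.INTER_CUBIC); b=cv2.resize(b,(400,440),interpolation=cv2.INTER_CUBIC)
cv2.imwrite("pics/crop1.png",a); cv2.imwrite("pics/crop2.png",b)
hsv=cv2.cvtColor(im,cv2.COLOR_RGB2HSV)
m=((hsv[:,:,1]<45)&(hsv[:,:,2]>120)).astype(np.uint8); m[:85]=0; m[185:]=0; m[:,:165]=0; m[:,265:]=0
c=max(cv2.findContours(m,0,2)[0],key=cv2.contourArea); q=cv2.approxPolyDP(c,6,True).reshape(-1,2)
print("pan",q.tolist()); print(np.round(onz(p,q,.066),4))
q=cv2.boxPoints(cv2.minAreaRect(c)); print(np.round(onz(p,q,.066),4), np.round(onz(p,q,.066).mean(0),4))
def strip(box,n):
    x0,y0,x1,y1=box; m=np.zeros(im.shape[:2],np.uint8)
    s=hsv[y0:y1,x0:x1].astype(int); bg=np.median(s[:,:,2]); m[y0:y1,x0:x1]=s[:,:,2]>bg+25
    c=max(cv2.findContours(m,0,2)[0],key=cv2.contourArea); R=cv2.minAreaRect(c); q=cv2.boxPoints(R)
    X=onz(p,q,.008); e=[np.linalg.norm(X[1]-X[0]),np.linalg.norm(X[2]-X[1])]
    d=(X[1]-X[0]) if e[0]>e[1] else X[2]-X[1]; 
    if d[0]<0:d=-d
    print(n,np.round(X.mean(0),4),"size",np.round(e,3),"yaw",round(np.arctan2(d[1],d[0]),3))
strip((308,180,336,235),"packer"); strip((258,195,288,250),"wedge")
E
python3 m.py; python3 -c "
import cv2,numpy as np
a=cv2.imread('pics/crop1.png');b=cv2.imread('pics/crop2.png');b=cv2.copyMakeBorder(b,0,80,0,0,0)
cv2.imwrite('pics/crops.png',cv2.resize(np.hstack([a,b]),(800,433)))"
```

```text
pan [[186, 91], [172, 161], [242, 172], [255, 99]]
[[ 0.7958  0.06    0.066 ]
 [ 0.6016  0.0925  0.066 ]
 [ 0.5707 -0.0922  0.066 ]
 [ 0.7709 -0.1276  0.066 ]]
[[ 0.6006  0.094   0.066 ]
 [ 0.8114  0.0639  0.066 ]
 [ 0.7735 -0.128   0.066 ]
 [ 0.5659 -0.0916  0.066 ]] [ 0.6878 -0.0154  0.066 ]
packer [ 0.4853 -0.3102  0.008 ] size [0.027 0.107] yaw 0.054
wedge [ 0.4472 -0.1653  0.008 ] size [0.113 0.008] yaw -0.184
```

View pics/crops.png

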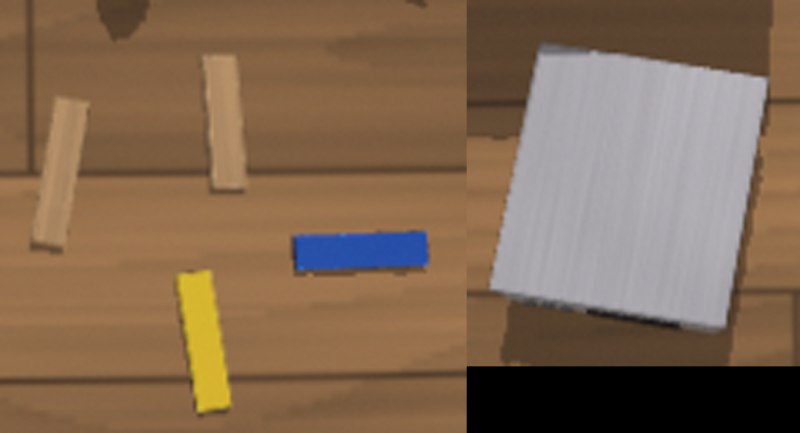

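The crop confirms the plain wood strip (crop x 203–245, y 55–189) as the packer and the narrower tapered one at (32–88, 97–250) as the wedge. Next I'll fit rigid rectangles to the corners, then check reach.

```bash
cat >> h.py <<'E'
from scipy.spatial.transform import Rotation as Ro
def fit(X,M):
    "2D rigid fit model M->X: centre,yaw,rms"
    X=np.array(X)[:,:2];M=np.array(M,float);a=X-X.mean(0);b=M-M.mean(0)
    y=np.arctan2((b[:,0]*a[:,1]-b[:,1]*a[:,0]).sum(),(a*b).sum());c,s=np.cos(y),np.sin(y);R=np.array([[c,-s],[s,c]])
    t=X.mean(0)-R@M.mean(0); return t,y,np.sqrt((((M@R.T+t)-X)**2).sum(1).mean())
def quat(yaw,t,sg=1):
    c,s=np.cos(yaw),np.sin(yaw); x=np.array([c*np.sin(t),s*np.sin(t),-np.cos(t)]); y=sg*np.array([-s,c,0])
    q=Ro.from_matrix(np.c_[x,y,np.cross(x,y)]).as_quat(); return np.r_[q[3],q[:3]], x
def tcp(tip,yaw,t,sg=1,L=.173):
    "TCP pose putting the point L ahead of the TCP at tip"
    q,x=quat(yaw,t,sg); return np.array(tip)-L*x, q
E
python3 - <<'E'
from h import *
p=cams.get_image("top")
f=lambda L,o:[(o[0]+u/3.3333,o[1]+v/3.3333) for u,v in L]
P=f([(541-467,46),(768-467,78),(725-467,327),(491-467,290)],(165,75))
T,y,e=fit(onz(p,P,.066),[(.105,.095),(.105,-.095),(-.105,-.095),(-.105,.095)])
c,s=np.cos(y),np.sin(y); R=np.array([[c,-s],[s,c]])
print("scale",T,y,e,"foot",T+R@[-.08,.07])
P=f([(203,55),(237,55),(245,189),(211,189)],(255,170))
print("packer",fit(onz(p,P,.007),[(.055,.014),(.055,-.014),(-.055,-.014),(-.055,.014)]))
P=f([(56,97),(88,101)],(255,170)); Q=f([(63,249),(32,246)],(255,170))
print("wedge",fit(np.r_[onz(p,P,.002),onz(p,Q,.008)],[(.105,.014),(.105,-.014),(-.015,-.014),(-.015,.014)]))
t=np.radians(20)
for n,pt,yw in (("pk",(.445,-.315,.05),.06),("wd",(.40,-.165,.05),-.19),("ft",(.55,.09,.01),-.17)):
    for sg in (1,-1):
        j=kinematics.inverse_kinematics(*tcp(pt,yw,t,sg)); print(n,sg,None if j is None else np.round(j,2))
E
```

```text
scale [ 0.6853311  -0.01819535] -0.16668778656655825 0.001990370131545689 foot [0.61805411 0.06410779]
packer (array([ 0.48367235, -0.31030054]), np.float64(0.027269148601499083), np.float64(0.0007151792973361916))
wedge (array([ 0.39880018, -0.16647208]), np.float64(-0.17589858937653763), np.float64(0.002223619021939385))
pk 1 [ 0.94  0.96 -0.46  2.03  2.    0.14  0.36]
pk -1 [ 1.05  1.01 -0.68  2.03  1.74  0.32 -2.49]
wd 1 None
wd -1 None
ft 1 [ 0.24  1.28 -1.13  2.06  1.86  1.19 -0.48]
ft -1 [-0.17  1.02 -0.25  2.07  2.18  0.44  2.11]
```

```bash
python3 - <<'E'
from h import *
s=cams.get_image("side"); save(s,"side1.png",(225,105,345,180),6.5)
P=np.array([(446,174),(497,213.5),(397,244),(361,190)])/1.5
M=[(.105,.095),(.105,-.095),(-.105,-.095),(-.105,.095)]
T,y,e=fit(onz(s,P,.066),M); c,n=np.cos(y),np.sin(y); R=np.array([[c,-n],[n,c]])
print("scale side",T,y,e,"foot",T+R@[-.08,.07])
T=np.array([.6853,-.0182]);y=-.1667;c,n=np.cos(y),np.sin(y); R=np.array([[c,-n],[n,c]])
print("top fit in side crop px",np.round((proj(s,np.c_[np.array(M)@R.T+T,[.066]*4])-[225,105])*6.5))
for t in (0,5,10,15,20):
  for sg in (1,-1):
    for z in (.01,.1):
      j=kinematics.inverse_kinematics(*tcp((.40,-.167,z),-.18,np.radians(t),sg)); print(t,sg,z,None if j is None else np.round(j,2))
E
```

```text
scale side [ 0.68260212 -0.01788991] -0.1529847797120114 0.012402547644853283 foot [0.61420368 0.06348363]
top fit in side crop px [[491.  53.]
 [705. 257.]
 [260. 375.]
 [ 86. 143.]]
0 1 0.01 [ 0.33  0.97 -0.01  2.16  0.71  0.02  1.  ]
0 1 0.1 [ 0.47  0.77 -0.26  2.12  0.59  0.32  1.1 ]
0 -1 0.01 [ 0.32  0.97  0.01  2.16 -0.6   0.01 -0.83]
0 -1 0.1 [ 0.16  0.79  0.29  2.13 -0.71  0.32 -0.7 ]
5 1 0.01 [ 0.59  1.   -0.46  2.25  1.93  0.4  -0.21]
5 1 0.1 [ 0.39  0.75 -0.1   2.21  0.53  0.11  1.19]
5 -1 0.01 [ 0.47  0.98 -0.25  2.25  2.25  0.25  2.61]
5 -1 0.1 [ 0.26  0.76  0.13  2.22 -0.91  0.13 -0.51]
10 1 0.01 [ 0.71  1.07 -0.68  2.33  2.07  0.64 -0.34]
10 1 0.1 [ 0.6   0.78 -0.46  2.3   1.77  0.31 -0.07]
10 -1 0.01 [ 0.48  0.99 -0.25  2.34  2.66  0.39  2.21]
10 -1 0.1 [ 0.49  0.76 -0.25  2.3   2.05  0.17  2.81]
15 1 0.01 [ 0.81  1.17 -0.91  2.42  2.13  0.91 -0.38]
15 1 0.1 [ 0.73  0.83 -0.68  2.39  2.02  0.51 -0.33]
15 -1 0.01 [ 0.6   1.05 -0.47  2.43  2.55  0.64  2.34]
15 -1 0.1 [ 0.61  0.79 -0.47  2.39  2.27  0.38  2.58]
20 1 0.01 None
20 1 0.1 None
20 -1 0.01 None
20 -1 0.1 None
```

View pics/side1.png

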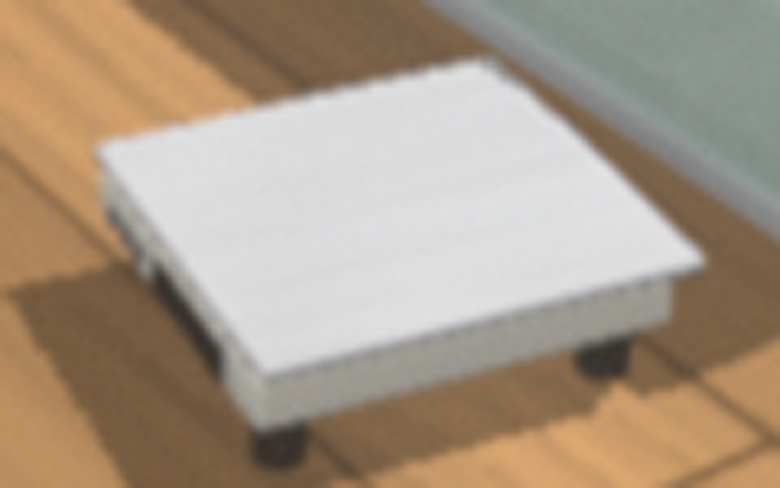

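The side view agrees with the top fit to about 1 px. The pan corners are at (97,148), (491,58), (706,262) and (262,375), against a prediction of (86,143), (491,53), (705,257) and (260,375). That puts the foot at about (0.617, 0.064), yaw -0.165. Now I'll pick up the packer near its tail.

```bash
cat >> h.py <<'E'
def st(m=""):
    s=sensors.read_state(); print(m,"t%.2f"%s["time"],"pos",np.round(s["ee_pos"],4),"F",np.round(s["wrist_force"],2),"w%.4f"%s["grip_width"]); return s
def touch(dz=.001,n=25,lim=3.):
    f0=sensors.read_state()["wrist_force"].copy(); s=sensors.read_state()
    z=np.array(s["ee_pos"])
    for i in range(n):
        z=z-[0,0,dz]; r.move_linear(z,feed=.02)
        f=sensors.read_state()["wrist_force"]-f0
        if abs(f[2])>lim: return i,f,z
    return None,f,z
FOOT=np.array([.617,.064]); YAW=-.165; T20=np.radians(20)
def F(x,y,z): c,s=np.cos(YAW),np.sin(YAW); return np.array([FOOT[0]+c*x-s*y,FOOT[1]+s*x+c*y,z])
E
python3 - <<'E'
from h import *
C=np.array([.4837,-.3103]);yw=.027
g=C-.040*np.array([np.cos(yw),np.sin(yw)])
p,q=tcp((*g,.12),yw,T20); r.goto(p,q); st("above")
r.set_gripper(.045); st("grip")
p,q=tcp((*g,.022),yw,T20); r.move_linear(p,feed=.15); st("low")
print(touch()); st("touch")
E
```

```text
above t3.89 pos [ 0.385  -0.3126  0.2826] F [ 0.86 -0.37  0.24] w0.0853
grip t4.37 pos [ 0.3846 -0.313   0.2826] F [-0.22  0.02 -0.62] w0.0448Traceback (most recent call last):
  File "<stdin>", line 6, in <module>
workcell.IKError: the arm cannot follow that straight line within its joint ranges
```

```bash
python3 - <<'E'
from h import *
C=np.array([.4837,-.3103]);yw=.027
g=C-.040*np.array([np.cos(yw),np.sin(yw)])
for t in (0,5,10,15,20,25,30):
  for sg in (1,-1):
    print(t,sg,*[None if (j:=kinematics.inverse_kinematics(*tcp((*g,z),yw,np.radians(t),sg))) is None else np.round(j,2) for z in (.12,.06,.01)])
E
```

```text
0 1 [ 0.98  0.95 -0.87  1.72  0.89  0.92  1.33] [ 0.93  1.02 -0.76  1.76  0.97  0.79  1.27] [ 0.87  1.08 -0.62  1.77  1.01  0.65  1.24]
0 -1 [ 0.47  0.83  0.16  1.74 -0.21  0.6  -0.79] [ 0.45  0.93  0.19  1.77 -0.34  0.47 -0.67] [ 0.45  1.02  0.19  1.78 -0.45  0.38 -0.57]
5 1 [ 1.01  0.92 -0.85  1.8   0.94  0.78  1.3 ] [ 0.94  0.98 -0.68  1.84  1.01  0.61  1.24] [ 0.86  1.04 -0.53  1.85  1.07  0.47  1.19]
5 -1 [ 0.57  0.8   0.03  1.81 -0.15  0.47 -0.83] [ 0.48  0.92  0.19  1.85 -0.59  0.37 -0.4 ] [ 0.48  1.01  0.19  1.86 -0.81  0.29 -0.19]
10 1 [ 1.03  0.89 -0.79  1.87  0.97  0.61  1.27] [ 0.93  0.95 -0.59  1.91  1.07  0.42  1.18] [ 0.83  1.02 -0.4   1.92  1.19  0.25  1.07]
10 -1 [ 0.65  0.78 -0.07  1.89 -0.16  0.34 -0.79] [ 0.63  0.89 -0.03  1.92 -0.42  0.2  -0.53] [ 0.63  0.99 -0.03  1.93 -0.79  0.11 -0.15]
15 1 [ 1.03  0.86 -0.71  1.95  1.03  0.43  1.23] [ 0.88  0.92 -0.44  1.99  1.21  0.19  1.06] [ 1.11  1.16 -0.91  1.99  1.65  0.63  0.74]
15 -1 [ 0.74  0.78 -0.17  1.96 -0.19  0.21 -0.73] [ 0.66  0.89 -0.03  1.99 -1.23  0.15  0.31] [ 0.77  1.   -0.22  2.    2.84  0.05  2.57]
20 1 [ 1.    0.83 -0.57  2.02  1.14  0.22  1.14] [ 1.15  1.06 -0.9   2.05  1.68  0.53  0.69] [ 1.23  1.28 -1.13  2.05  1.81  0.8   0.68]
20 -1 [ 1.    0.83 -0.57  2.02  1.14  0.22  1.14] [ 0.86  0.92 -0.33  2.05  2.69  0.08  2.74] [ 0.89  1.03 -0.39  2.06  2.66  0.2   2.81]
25 1 [ 1.19  0.93 -0.9   2.08  1.65  0.41  0.7 ] [ 1.27  1.17 -1.12  2.11  1.84  0.7   0.61] [ 1.33  1.43 -1.35  2.1   1.9   1.    0.7 ]
25 -1 [ 0.86  0.79 -0.25  2.09  4.24  0.12  1.19] [ 0.98  0.95 -0.47  2.11  2.78  0.21  2.72] [ 0.98  1.07 -0.47  2.11  2.85  0.31  2.69]
30 1 [ 1.32  1.05 -1.12  2.14  1.84  0.56  0.58] [ 1.37  1.33 -1.35  2.16  1.93  0.89  0.63] [ 1.37  1.46 -1.35  2.16  2.03  0.97  0.64]
30 -1 [ 1.02  0.84 -0.47  2.15  3.25  0.18  2.25] [ 1.01  0.98 -0.47  2.17  3.13  0.32  2.42] [ 1.01  1.1  -0.47  2.17  3.11  0.42  2.49]
```

```bash
python3 - <<'E'
from h import *
C=np.array([.4837,-.3103]);yw=.027
g=C-.040*np.array([np.cos(yw),np.sin(yw)])
r.goto(*tcp((*g,.06),yw,T20)); st("mid")
print(np.round(sensors.read_state()["joint_pos"],2))
p,q=tcp((*g,.018),yw,T20); r.move_linear(p,feed=.12); st("low")
print(touch()); st("touch")
s=cams.get_image("side"); save(s,"side2.png",(235,200,355,290),6)
E
```

```text
mid t4.96 pos [ 0.3845 -0.3129  0.2227] F [-0.11  0.11  0.53] w0.0448
[ 1.15  1.06 -0.9   2.05  1.68  0.52  0.69]
low t5.46 pos [ 0.3848 -0.3128  0.1814] F [ 0.53 -0.5   0.18] w0.0452
(17, array([-0.179022  ,  0.04010872,  3.74513095]), array([ 0.38484092, -0.31280794,  0.16343979]))
touch t9.96 pos [ 0.3849 -0.3128  0.1635] F [ 0.35 -0.46  3.93] w0.0450
```

View pics/side2.png

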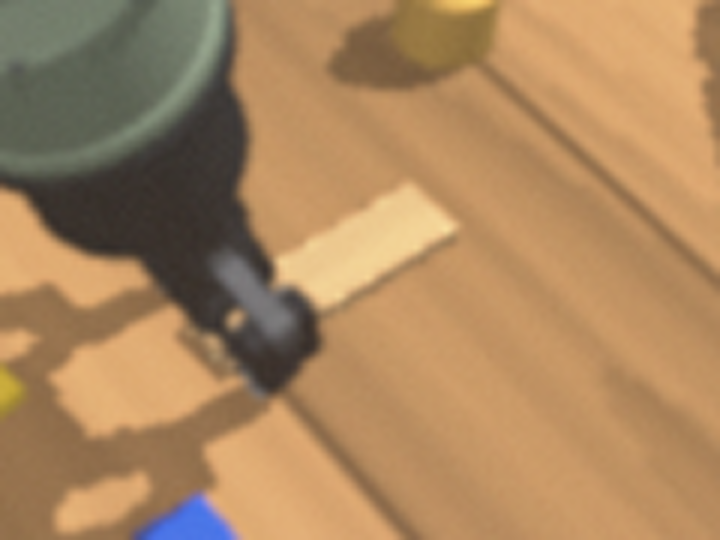

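The tips touch the bench astride the packer: the packer's far end shows at (435,210), with the fingers around its tail at (270,320). Next I'll grip, lift and go in front of the foot.

```bash
python3 - <<'E'
from h import *
s=sensors.read_state(); p=np.array(s["ee_pos"]); p[2]=.1662
r.move_linear(p,feed=.05); r.set_gripper(.02); st("grip")
r.move_linear(p+[0,0,.012],feed=.1)
r.goto(*tcp((.443,-.311,.16),.027,T20)); st("lift")
def P(xc,z): a,q=tcp(F(xc-.040,0,0),YAW,T20); a[2]=z; return a,q
r.goto(*P(-.11,.24)); st("front"); print(np.round(sensors.read_state()["joint_pos"],2))
r.move_linear(P(-.11,.1682)[0],feed=.1); st("down")
a=cams.get_image("side"); save(a,"side3.png",(180,100,330,200),5)
find(a,["packer_mid","foot_spot"]); b=cams.get_image("top"); find(b,["packer_mid"])
E
```

```text
grip t10.57 pos [ 0.3848 -0.3128  0.1665] F [-4.27 -0.21  9.68] w0.0256
lift t11.59 pos [ 0.3836 -0.3128  0.3216] F [-0.68 -0.1  -1.17] w0.0256
front t13.33 pos [0.4108 0.0978 0.2398] F [ 0.78 -0.27 -0.08] w0.0253
[ 0.15  1.03 -1.02  2.32  1.82  1.04 -0.77]
down t14.20 pos [0.4107 0.0983 0.1686] F [0.59 0.3  0.26] w0.0254
7 packer_mid 0.83 [277.5 304.8] [ 0.3778 -0.4173  0.004 ]
7 packer_mid 0.56 [212.8 275.5] [ 0.3047 -0.2881  0.004 ]
7 packer_mid 0.54 [215.5 155.1] [0.5108 0.083  0.004 ]
7 foot_spot 0.91 [248.  146.8] [0.6171 0.0717 0.    ]
8 packer_mid 0.77 [317.2 273. ] [ 0.3037 -0.2923  0.004 ]
8 packer_mid 0.71 [361.4 245.7] [ 0.3752 -0.4159  0.004 ]
```

View pics/side3.png

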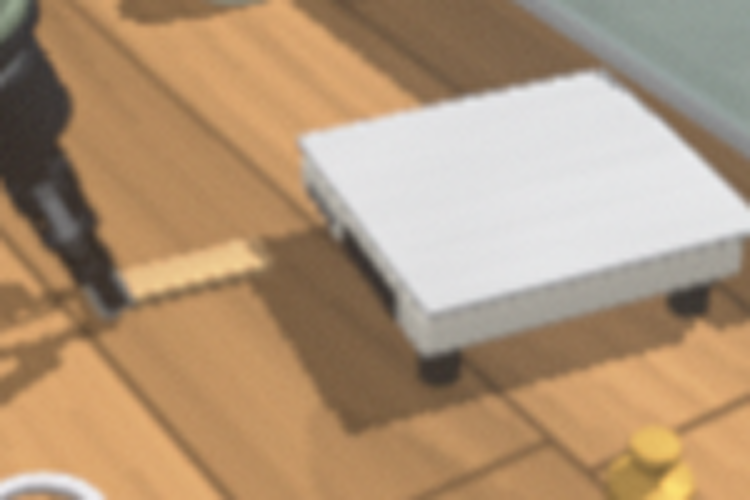

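The packer is held level in front of the short foot, its free end at (262,255), and the measured middle (0.511, 0.083) agrees with the plan. Now I'll slide it in and release it.

```bash
python3 - <<'E'
from h import *
def P(xc,z,y=.001): a,q=tcp(F(xc-.040,y,0),YAW,T20); a[2]=z; return a
f0=st()["wrist_force"]
for x in (-.09,-.07,-.055,-.045,-.038):
    r.move_linear(P(x,.1682),feed=.06); f=sensors.read_state()["wrist_force"]-f0; print(x,np.round(f,2))
    if np.hypot(*f[:2])>5: print("STOP"); break
r.move_linear(P(x,.1666),feed=.03); st("set")
r.set_gripper(.045); st("open")
s=sensors.read_state(); r.move_linear(P(x,.20),feed=.08)
r.move_linear(P(x-.05,.26),feed=.15); st("away")
a=cams.get_image("side"); save(a,"side4.png",(180,100,330,200),5); find(a,["packer_mid","scale"])
b=cams.get_image("top"); find(b,["packer_mid","wedge_tail","wedge_nose"]); save(b,"top4.png",(150,80,330,260),4)
E
```

```text
t14.45 pos [0.4108 0.0983 0.1686] F [-0.04 -0.37 -0.61] w0.0262
-0.09 [0.15 0.34 0.69]
-0.07 [-0.76 -0.34 -0.07]
-0.055 [ 0.11  0.24 -0.07]
-0.045 [0.83 0.19 1.37]
-0.038 [-0.03  1.12  0.09]
set t16.65 pos [0.4816 0.0876 0.1665] F [-0.84 -0.01  1.49] w0.0254
open t16.98 pos [0.4818 0.0875 0.1666] F [-0.33 -0.32 -0.86] w0.0449
away t18.21 pos [0.4329 0.0956 0.2595] F [ 0.58 -0.21  0.01] w0.0449
9 packer_mid 0.81 [278.7 305.8] [ 0.3784 -0.4204  0.004 ]
9 packer_mid 0.8 [211.5 275.5] [ 0.3024 -0.2866  0.004 ]
9 packer_mid 0.52 [238.9 149.4] [0.5838 0.0701 0.004 ]
9 scale 0.64 [279.  153.4] [ 0.6767 -0.0081  0.    ]
10 packer_mid 0.87 [315.1 273. ] [ 0.3038 -0.2866  0.004 ]
10 packer_mid 0.83 [364.8 247.2] [ 0.3709 -0.4252  0.004 ]
10 packer_mid 0.62 [185.  172.3] [0.5822 0.0689 0.004 ]
```

View pics/side4.png

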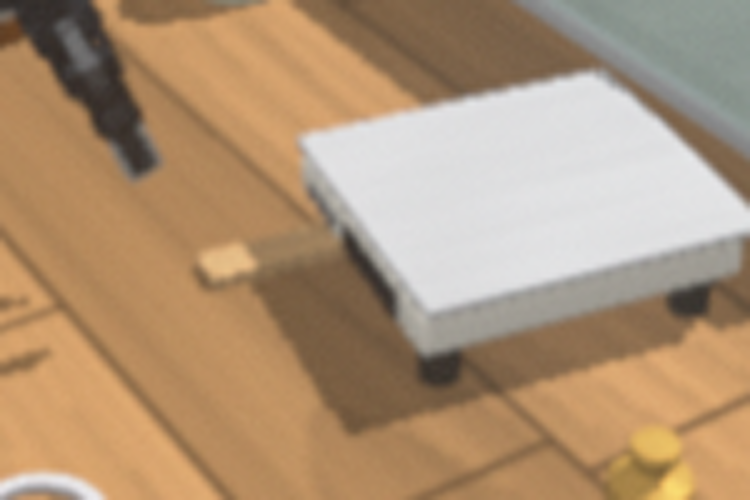

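The packer lies flat under the short foot with its tail out at (200–250, 265), at about (0.583, 0.0695), and the scale is unmoved. Next is the wedge.

```bash
python3 - <<'E'
from h import *
t=np.radians(12); yw=-.167; W=np.array([.409,-.165])
def Q(H): a,q=tcp((*W,0),yw,t); a[2]=H; return a,q
r.goto(*Q(.26)); st("above"); print(np.round(sensors.read_state()["joint_pos"],2))
try: r.move_linear(Q(.175)[0],feed=.1)
except r.IKError as e: print(e); r.goto(*Q(.20)); r.move_linear(Q(.175)[0],feed=.08)
st("low"); r.set_gripper(.02); st("grip")
r.move_linear(Q(.195)[0],feed=.1)
r.goto(*Q(.30)); 
def N(xn,H,y=.001): a,q=tcp(F(xn-.100,y,0),YAW,t); a[2]=H; return a,q
r.goto(*N(-.03,.25)); st("front"); r.move_linear(N(-.03,.1855)[0],feed=.08); st("down")
a=cams.get_image("side"); save(a,"side5.png",(180,100,330,200),5); find(a,["wedge_tail","wedge_nose"])
b=cams.get_image("top"); find(b,["packer_mid","wedge_nose"])
print("expected nose",F(-.03,.001,.01))
E
```

```text
above t19.58 pos [ 0.3741 -0.1581  0.2601] F [0.41 0.6  0.2 ] w0.0451
[ 0.77  0.89 -0.81  2.31  1.75  0.59 -0.06]
low t20.58 pos [ 0.3737 -0.1589  0.1755] F [-0.49  0.06  0.74] w0.0451
grip t20.90 pos [ 0.3735 -0.159   0.1758] F [-2.76 -1.13 16.06] w0.0254
front t22.87 pos [0.4534 0.091  0.2495] F [-0.23 -0.7   0.55] w0.0251
down t23.82 pos [0.4535 0.0921 0.1859] F [ 0.38 -0.29 -0.52] w0.0258
11 wedge_tail 0.64 [204.9 151.7] [0.4915 0.1138 0.0055]
11 wedge_nose 0.72 [239.5 150.2] [0.5853 0.0692 0.001 ]
12 packer_mid 0.91 [363.6 249.9] [ 0.3637 -0.4216  0.004 ]
12 packer_mid 0.79 [316.6 271.8] [ 0.3069 -0.2907  0.004 ]
expected nose [0.5875717  0.06991399 0.01      ]
```

View pics/side5.png

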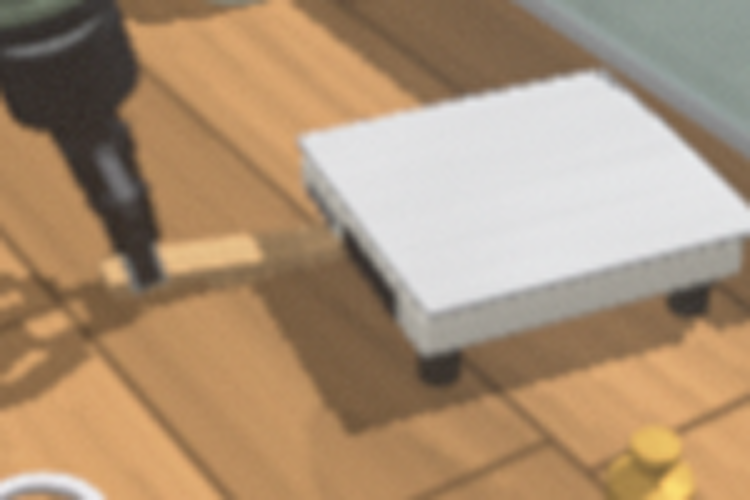

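The wedge is held level above the packer, pointing under the foot: nose hidden near (335,240), tail at (110,270). I'll slide the nose in, lower it onto the packer and release.

```bash
python3 - <<'E'
from h import *
t=np.radians(12)
def N(xn,H,y=.001): a,q=tcp(F(xn-.100,y,0),YAW,t); a[2]=H; return a
r.move_linear(N(-.03,.1846),feed=.03)
f0=st()["wrist_force"]
for x in (-.02,-.012,-.006,0):
    r.move_linear(N(x,.1846),feed=.05); f=sensors.read_state()["wrist_force"]-f0; print(x,np.round(f,2))
    if np.hypot(*f[:2])>4: print("STOP"); break
r.move_linear(N(x,.1838),feed=.03); st("set")
r.set_gripper(.045); st("open")
r.move_linear(N(x,.215),feed=.08); r.move_linear(N(x-.045,.24),feed=.12); st("away")
r.set_gripper(.014); st()
a=cams.get_image("side"); save(a,"side6.png",(180,100,330,200),5); find(a,["wedge_tail","wedge_nose","scale"])
b=cams.get_image("top"); find(b,["wedge_tail"])
print("expected tail",F(x-.105,.001,.013), np.round(onz(a,cams.mark_of(a,"wedge_tail")[0]["centre"],.0135),4))
E
```

```text
t24.38 pos [0.4534 0.0923 0.1845] F [ 0.12  0.72 -1.06] w0.0253
-0.02 [-0.25 -0.4  -0.97]
-0.012 [-0.6   0.57 -0.12]
-0.006 [-0.61 -0.65  1.33]
0 [-0.17 -1.1   0.07]
set t25.82 pos [0.4828 0.0874 0.1839] F [-2.7   0.12  4.52] w0.0255
open t26.14 pos [0.483  0.0873 0.1838] F [-0.1  -0.01  0.09] w0.0448
away t27.26 pos [0.4392 0.0946 0.2396] F [ 0.16  1.   -1.  ] w0.0448
 t27.66 pos [0.4387 0.0947 0.2399] F [-0.24  0.28 -0.14] w0.0138
13 wedge_tail 0.62 [215.8 151.9] [0.5183 0.0949 0.0055]
13 wedge_nose 0.79 [248.4 145.6] [0.6208 0.0752 0.001 ]
13 scale 0.95 [280.1 156. ] [ 0.6717 -0.0205  0.    ]
expected tail [0.51359033 0.08223291 0.013     ] [[0.5135 0.0847 0.0135]]
```

View pics/side6.png

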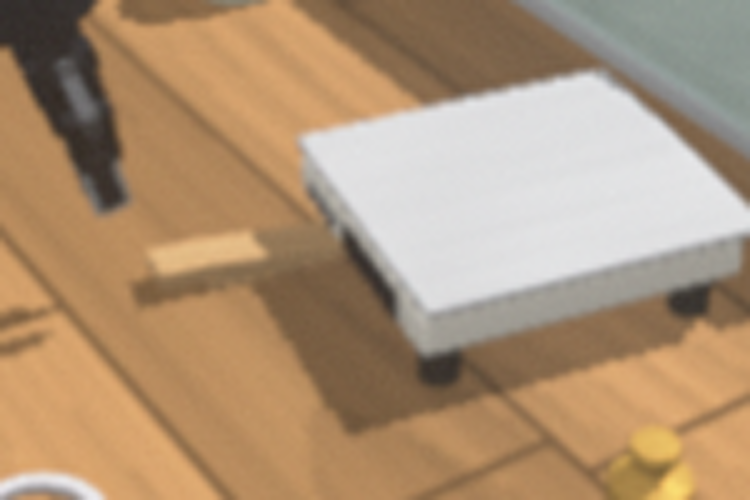

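The wedge lies level on the packer with its tail at (150–260, 255), matching the plan within 3 mm. Next I'll find the bench height with the nearly shut fingers behind it, then push its end face gently while watching the force.

```bash
cat >> h.py <<'E'
T12=np.radians(12)
def B(xt,H,y=.001): a,q=tcp(F(xt,y,0),YAW,T12); a[2]=H; return a
def fx(n=8):
    v=[]
    for _ in range(n):
        v.append(sensors.read_state()["wrist_force"].copy()); r.wait(.01)
    return np.mean(v,0)@np.array([np.cos(YAW),np.sin(YAW),0])
E
python3 - <<'E'
from h import *
r.move_linear(B(-.165,.20),feed=.12); r.move_linear(B(-.165,.182),feed=.06)
i,f,z=touch(n=16); print(i,f,z); H=z[2]+.0105
open("H.txt","w").write(str(H))
if i is not None:
    r.move_linear(B(-.165,H),feed=.06); r.move_linear(B(-.138,H),feed=.06); b=fx(15); print("base",b); st()
    hist=[]
    x=-.138
    while x<-.060:
        x+=.003 if x<-.122 else .002
        r.move_linear(B(x,H),feed=.03); v=fx()-b; hist.append((round(x,3),round(v,2)))
        if v<-1.6:
            v2=fx()-b; hist.append(("again",round(v2,2)))
            if v2<-1.6: break
    print(hist); st("end")
E
```

```text
10 [-1.64558542 -1.41072255  7.11756307] [0.41898211 0.09798327 0.17113959]
base -0.09124655403271642
 t32.78 pos [0.4453 0.0936 0.1816] F [-0.52 -0.47  0.31] w0.0138
[(-0.135, np.float64(0.13)), (-0.132, np.float64(0.09)), (-0.129, np.float64(0.06)), (-0.126, np.float64(0.17)), (-0.123, np.float64(0.24)), (-0.12, np.float64(-0.06)), (-0.118, np.float64(-0.02)), (-0.116, np.float64(0.12)), (-0.114, np.float64(-0.02)), (-0.112, np.float64(0.1)), (-0.11, np.float64(0.17)), (-0.108, np.float64(-0.08)), (-0.106, np.float64(-0.07)), (-0.104, np.float64(0.03)), (-0.102, np.float64(0.14)), (-0.1, np.float64(-0.07)), (-0.098, np.float64(0.05)), (-0.096, np.float64(-0.14)), (-0.094, np.float64(0.04)), (-0.092, np.float64(-0.08)), (-0.09, np.float64(0.13)), (-0.088, np.float64(-0.32)), (-0.086, np.float64(-0.07)), (-0.084, np.float64(0.08)), (-0.082, np.float64(-0.16)), (-0.08, np.float64(0.18)), (-0.078, np.float64(-0.16)), (-0.076, np.float64(-0.14)), (-0.074, np.float64(0.12)), (-0.072, np.float64(-4.42)), ('again', np.float64(-5.06))]
end t42.35 pos [0.5105 0.0828 0.1816] F [-4.95  1.54  1.53] w0.0144
```

The force rose to about 5 N at nose ≈ +59 mm, which is inside the expected 13–63 mm. I'll back off and look.

```bash
python3 - <<'E'
from h import *
H=float(open("H.txt").read())
r.move_linear(B(-.09,H),feed=.05); r.move_linear(B(-.13,.24),feed=.15); st("away")
a=cams.get_image("side"); save(a,"side7.png",(200,100,320,180),6.5); find(a,["wedge_tail","packer_mid","scale"])
print("tail",np.round([onz(a,d["centre"],.0135)[0] for d in cams.mark_of(a,"wedge_tail")[:2]],4),"plan",F(.059-.105,0,.0135))
b=cams.get_image("top"); find(b,["wedge_tail","scale"]); save(b,"top7.png",(150,80,270,190),6)
E
```

```text
away t43.48 pos [0.4539 0.0921 0.2397] F [-0.26  0.07  0.42] w0.0143
15 wedge_tail 0.63 [232.8 145.3] [0.5783 0.0971 0.0055]
15 packer_mid 0.79 [278.4 308.2] [ 0.3749 -0.4243  0.004 ]
15 packer_mid 0.68 [239.3 151.1] [0.5803 0.0619 0.004 ]
15 packer_mid 0.62 [211.5 273.4] [ 0.3049 -0.282   0.004 ]
15 scale 0.83 [277.4 155.8] [ 0.6656 -0.0154  0.    ]
15 scale 0.39 [231.5 145.6] [0.578  0.1049 0.    ]
tail [[0.5727 0.0868 0.0135]] plan [0.57162476 0.07155561 0.0135    ]
16 scale 0.8 [215.1 136.5] [ 0.6854 -0.0138  0.    ]
```

View pics/side7.png

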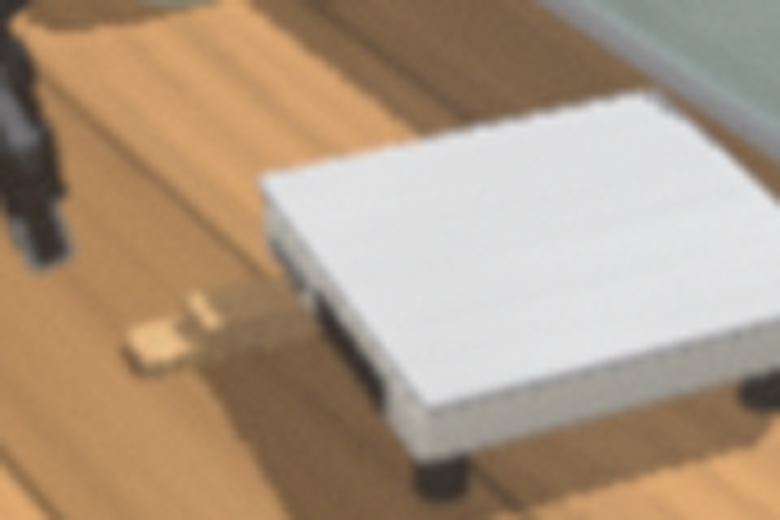

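View pics/top7.png

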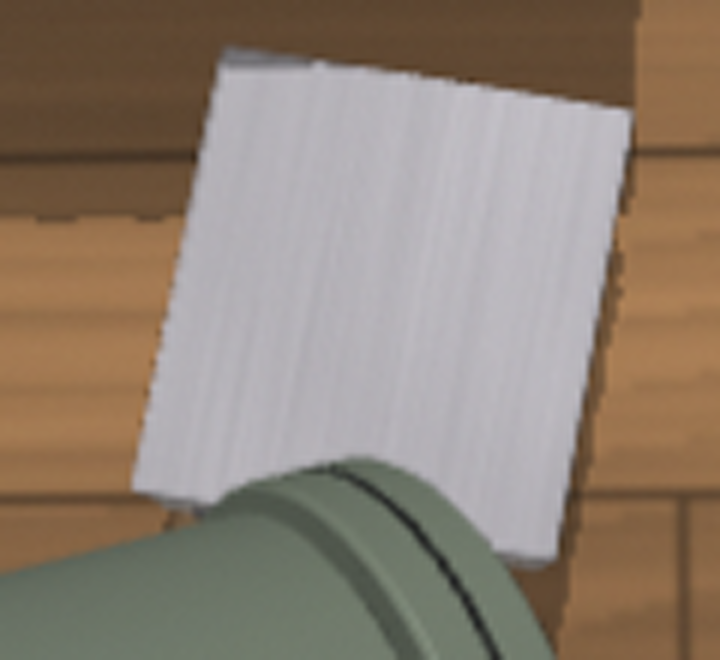

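The wedge sits squarely on the packer: end face at (205,310), packer tail at (130–180, 345). The scale corner is at native (240.5,127.7) against (239.9,127.8) before, so it hasn't moved. The robot is clear, so I'm handing in.

```bash
python3 - <<'E'
from h import *
st(); workorder.close_job(); print("handed in")
E
```

```text
t43.88 pos [0.4535 0.0922 0.2398] F [-0.18 -0.35 -0.71] w0.0143
the job is handed in; nothing more can be done
handed in
```

The packer and wedge are both under the short foot, and I handed the job in at 43.9 s of the 70 s allowed; it gave no verdict.

**What I did:** I slid the wooden packer in flat from the front, aiming its middle 38 mm before the foot's centre. I set the wedge's nose onto it and let go. Then I pushed the wedge's end face with nearly shut fingers in 2–3 mm steps. The push force stayed near zero, then rose to about 5 N with the nose about 59 mm behind the foot's centre. There I stopped and backed the arm away.

**Last checks:**
- **Scale:** its front left pan corner is within 1 pixel of where it was.
- **Shims:** the wedge lies square on the packer, and the packer is about where I left it.
- **Robot:** it is touching nothing.

**Not settled:**
- **Foot contact:** I only inferred that the foot bears on the wedge, from the sudden push-force rise. I had no direct measure of the load on the foot or the scale's tilt. The push ended above the 1.6 N I had set as the stop, because the force rose within a single step.
- **Sideways position:** the point network put the foot, and later the wedge tail, 8–15 mm further left than my fit to the pan edges. I trusted the fit, which the other camera matched to about 1–2 pixels. The final picture also showed wedge and packer in line. The wedge tail was hidden by the arm in the last top view, so it could not be cross-checked there.

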